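Flip the sample rack's flag over to show that the purple-capped blood tube is done

ROBOT

A 6-joint arm with a two-finger parallel gripper is mounted at the origin on the work surface. World frame = base frame: x ahead of the robot, y to its left, z up, the work surface at z = 0. Lengths are in mm, angles in degrees, forces in N, time in s.
With the tool pointing down it reaches from about 300 to 850 mm from the base axis. Payload 4.2 kg.
Tool frame: the origin (TCP) lies at the centre of the arm's flange, where the gripper is bolted on; the fingertips stand 191 mm ahead of it and the grasp point (between the pads) lies 172 mm ahead of it; y points along the fingers, x is the direction in which the jaws open and shut, and the axes are right-handed (so a half turn about y gives the same grasp; the last joint's range is limited). The gripper opens to 91 mm and grips with 3 to 60 N. Pads are 32 mm wide; open, the fingers measure 118 mm over their backs; the gripper's body (76 mm by 178 mm) begins 60 mm behind the grasp point.
Start: joints at [74.943, 18.312, 89.639, -0, 72.044, -1.146], TCP at [138.239, 558.133, 404.776] pointing down, gripper open.
Joint ranges: [-177.97, 177.97], [-48.28, 115.42], [12.27, 149.76], [-77.06, 257.06], [2.81, 150.46], [-146.56, 146.56]. Speed limits (degrees/s): [147.25, 147.25, 180, 180, 180, 180].

INTERFACE

Orientations are given as [roll, pitch, yaw] about the fixed x, y, z axes, in that order (R = Rz(yaw) Ry(pitch) Rx(roll)).
In Python, from workcell import env gives the robot as it stands.
- The arm moves only by the tool carry_out, never from a script. Its argument "increments" is a list of rows, each a list of 3 entries, a list of its own where there are three numbers: the turn, a rotation vector about the tool's x, y, z in rad, then the shift along the tool's x, y, z in mm, then the closure, from 0 (fully open) to 1 (shut). In form: [[[wx, wy, wz], [dx, dy, dz], claw], ...]. A call has 1 to 10 rows; each row is the pose to reach, as a shift and turn from the pose commanded when the call began, along the tool's axes at that moment; what a row does not reach only later rows make up. A row lasts 1/12 s, in which the tool goes at most 41.7 mm and 7.16 degrees, less where a joint would pass 70% of its speed; a pose out of reach is approached as far as the arm can. A call with a gripper value outside its range is refused whole. The fingers move at their own pace and stop on an object; "force" is the grip in N (left out, the last holds). Time passes only in rows, so rows that repeat a pose let the fingers close. It gives the time, the measured TCP pose, the force and the opening at its end, in the units of the state.
- env.state(): the state, without advancing time (a new reading comes with each control period).
- env.grab_frame(name): name is "scene" or "top"; returns a dict with "frame" (480x640x3 uint8, blue, green, red), "z_map" (480x640 float32, mm along the optical axis (not along the pixel's ray), 0 where there is no reading), "camera_matrix" (3x3 intrinsics, pixels), "rvec" (rotation vector, rad) and "tvec" (3), from world to camera coordinates, as OpenCV has them. Camera axes: x right, y down, z forward; pixel columns grow to the right and rows downward; lengths in mm; the calibration is good to about 2 mm. A picture is of the moment at which its call begins.
- env.job_done(): hands the job in, once; it reports no verdict.
The state is a dict: "time_s": time; "qpos": joint angles; "qvel": joint speeds; "effort": joint torques, N m; "ee_pos": TCP position; "ee_rot": TCP orientation; "force": force on the tool from outside, world axes, zero at the start; "torque": the same for the moment, N m; "gripper_width": finger opening in mm.
Only numpy, scipy, OpenCV 4.12 (cv2) and the standard library are available. Lean on these libraries where they do the work, as an engineer would, in place of code of your own. Each camera call takes 0.05 s, during which the arm holds its last target. There are 200 camera calls.

TASK

The blood tube with the purple cap has been counted: on the white sample rack, flip the flag of its lane all the way over its pivot rod, from orange to green, so that it lies flat on the rear rest rod. Just push it over gently with a fingertip (no pinching), and leave the other two flags, the tubes and everything else on the bench as they are. Finish with the hand clear.

Things in the scene. Friction and masses are not known exactly. Their poses are not given: they have to be found in the camera images.
- rack: White steel sample rack screwed to the bench (272 mm wide in y, x from -60 to 155 mm, base plate 6 mm thick). Origin: on the bench top straight below the middle of the pivot rod. x points to the rack's rear (away from the robot, within 15 degrees), y to its left, z up. Offsets below are in this frame. Three lanes: left y = +80 mm, middle 0, right -80 mm; each has a flag and, straight behind it, a tube well.
- pivot_mid (a point): Middle of the steel pivot rod (6 mm thick) on which all three flags turn: it runs along rack y at x = 0, its axis 85 mm above the bench, between two end plates 4 mm thick at y = +134 and -134 mm (x = -50 to 50 mm, 94 mm high).
- rest_front (a point): Middle of the front rest rod, rubber-sleeved, 6 mm thick, along rack y at x = -35 mm, axis 80 mm above the bench. A flag lying to the front rests on it; the flag's outer 45 mm overhang it, with only air below down to the base plate (6 mm high, ending at x = -60 mm) or the bench.
- rest_rear (a point): Middle of the rear rest rod, rubber-sleeved, 6 mm thick, along rack y at x = +35 mm, axis 80 mm above the bench. A flag fully flipped lies flat on it, its end at x = 85 mm. Behind come the well block (x = 105 to 147 mm, 42 mm high) and the tubes, whose caps reach 99 mm above the bench.
- flag_left (a joint): Angle of the left flag about the pivot rod: 0 = lying to the front, orange up; pi/2 upright; 3.14 (stop) = flat to the rear, green up. Starts at 0 to 0.3. A plate 44 mm wide, 4.8 mm thick, free end 85 mm from the pivot axis, mid-plane through that axis, black 13 mm knuckle on the rod. Stiff hinge: it stays at any angle where it is left; 0.2 to 0.6 N at the free end turns it.
- flag_middle (a joint): The same for the middle flag, a like plate (rack y = 0).
- flag_right (a joint): The same for the right flag, a like plate (rack y = -80 mm).
- tab_left (a point): Middle of the free end of the left lane's flag, 85 mm from the pivot axis, halfway through the flag's thickness; it turns with the flag.
- tab_middle (a point): Middle of the free end of the middle lane's flag, 85 mm from the pivot axis, halfway through the flag's thickness; it turns with the flag.
- tab_right (a point): Middle of the free end of the right lane's flag, 85 mm from the pivot axis, halfway through the flag's thickness; it turns with the flag.
- well_left (a point): Centre of the mouth of the left lane's tube well, on top of the grey well block, 42 mm above the bench, 126 mm behind the pivot rod (rack x).
- well_middle (a point): Centre of the mouth of the middle lane's tube well, on top of the grey well block, 42 mm above the bench, 126 mm behind the pivot rod (rack x).
- well_right (a point): Centre of the mouth of the right lane's tube well, on top of the grey well block, 42 mm above the bench, 126 mm behind the pivot rod (rack x).
- tube_purple: Stoppered glass blood tube with a purple cap (cap 17 mm wide, 18 mm high; tube 13 mm, 93 mm long in all), standing loose and upright in one of the three wells; which well changes. Origin at the middle of its bottom.
- tube_red: Stoppered glass blood tube with a red cap (cap 17 mm wide, 18 mm high; tube 13 mm, 93 mm long in all), standing loose and upright in one of the three wells; which well changes. Origin at the middle of its bottom.
- tube_blue: Stoppered glass blood tube with a light blue cap (cap 17 mm wide, 18 mm high; tube 13 mm, 93 mm long in all), standing loose and upright in one of the three wells; which well changes. Origin at the middle of its bottom.
- specimen_jar: Closed specimen jar with a yellow lid, 58 mm wide, 70 mm high, beside the rack to the left. Origin: middle of its underside.
- stain_bottle: Stain bottle with a white cap, 56 mm wide, 130 mm high, beside the rack to the right. Origin: middle of its underside.
- marker_pen: Grey marker pen with a black cap, 127 mm long, 16 mm thick, lying across in front of the rack on the left. Origin: below its middle.
- slide_box: Blue slide box, 85 x 60 x 26 mm, lying in front of the rack on the right. Origin: middle of its underside.
- tally_counter: Round steel hand tally counter, 44 mm wide, 24 mm high, beside the rack to the left. Origin: middle of its underside.
Not all that is in view belongs to the job. What is shaped like the tube_blue but yellow is not meant.

How it is judged (in metres and radians):
On the way:
1. a finger pushes the flag in the purple-capped tube's lane up and through upright (((horizontal distance between well_left and tube_purple below 0.02 m and value of joint flag_left between 1 and 2.4 rad and contact force between the fingers and flag_left above 0.05 N) or (horizontal distance between well_middle and tube_purple below 0.02 m and value of joint flag_middle between 1 and 2.4 rad and contact force between the fingers and flag_middle above 0.05 N) or (horizontal distance between well_right and tube_purple below 0.02 m and value of joint flag_right between 1 and 2.4 rad and contact force between the fingers and flag_right above 0.05 N))), for 0.1 s.
At the end, for the whole second after the job is handed in: The flag in the lane of the purple-capped tube lies to the rear, green up, within 0.12 rad (7 degrees) of flat; the other two flags still lie to the front, orange up; the tubes stand upright in their wells and everything is at rest (((horizontal distance between well_left and tube_purple below 0.02 m and value of joint flag_left above 3.02 rad and value of joint each of flag_middle, flag_right below 0.5 rad) or (horizontal distance between well_middle and tube_purple below 0.02 m and value of joint flag_middle above 3.02 rad and value of joint each of flag_left, flag_right below 0.5 rad) or (horizontal distance between well_right and tube_purple below 0.02 m and value of joint flag_right above 3.02 rad and value of joint each of flag_left, flag_middle below 0.5 rad)) and angle between each of tube_purple, tube_red, tube_blue's own z axis and vertical below 0.2 rad and velocity of joint flag_left between -0.1 and 0.1 rad/s and velocity of joint flag_middle between -0.1 and 0.1 rad/s and velocity of joint flag_right between -0.1 and 0.1 rad/s and linear speed of each of tube_purple, tube_red, tube_blue, specimen_jar, stain_bottle, marker_pen, slide_box, tally_counter below 0.02 m/s); the robot touches nothing.
It fails at once if the flag of another lane is moved (its free end by more than 15 mm) ((not (horizontal distance between well_left and tube_purple below 0.02 m) and distance of tab_left from where it was at the start of the episode above 0.015 m) or (not (horizontal distance between well_middle and tube_purple below 0.02 m) and distance of tab_middle from where it was at the start of the episode above 0.015 m) or (not (horizontal distance between well_right and tube_purple below 0.02 m) and distance of tab_right from where it was at the start of the episode above 0.015 m)).
It fails at once if a tube is lifted or pushed about (moved by more than 10 mm) (distance of any of tube_purple, tube_red, tube_blue from where it was at the start of the episode above 0.01 m).
It fails at once if another loose thing on the bench is moved by more than 20 mm (distance of any of specimen_jar, stain_bottle, marker_pen, slide_box, tally_counter from where it was at the start of the episode above 0.02 m).
It fails at once if a flag is pinched or forced (fingers on it with more than 25 N before it lies to the rear, or more than 60 N pressing it home) ((contact force between the fingers and flag_left above 25 N and value of joint flag_left below 2.9 rad) or (contact force between the fingers and flag_middle above 25 N and value of joint flag_middle below 2.9 rad) or (contact force between the fingers and flag_right above 25 N and value of joint flag_right below 2.9 rad) or contact force between the fingers and flag_left above 60 N or contact force between the fingers and flag_middle above 60 N or contact force between the fingers and flag_right above 60 N).
It fails at once if a flag is flung over or slammed (faster than 8 rad/s) (velocity of joint any of flag_left, flag_middle, flag_right above 8 rad/s or velocity of joint any of flag_left, flag_middle, flag_right below -8 rad/s).
It also fails if it takes over 38 s, if anything falls off the work surface, if the arm or the gripper's body presses on something with over 40 N, if the wrist force passes 120 N, or if a joint passes its speed limit or range.

## Working session

There is one attempt and no reset: what is moved stays moved. The work goes in short steps, Python scripts to look and compute and a tool call to move; the robot and the scene stay as the last step left them, time stands still between calls to the robot, and variables do not carry over. Pictures are saved under pics/ and viewed, about 8 in all and at most 12, crops included, and the job is handed in when it is done.

Besides the shell and the picture viewer there is one more tool, called as name(argument=value, ...), one argument or row to a line, values as JSON. carry_out: Moves the arm, as the interface text tells. Its arguments: {"type":"object","properties":{"increments":{"type":"array","items":{"type":"array"}},"force":{"type":"number"}},"required":["increments"]}

```bash
mkdir -p pics; cat > h.py <<'E'
import numpy as np, cv2
from workcell import env
from scipy.spatial.transform import Rotation as Ro
def grab(n):
    f=env.grab_frame(n); R=cv2.Rodrigues(np.array(f["rvec"],float))[0]; t=np.array(f["tvec"],float).ravel(); K=np.array(f["camera_matrix"])
    z=f["z_map"]; v,u=np.mgrid[:480,:640]
    c=np.stack([(u-K[0,2])/K[0,0]*z,(v-K[1,2])/K[1,1]*z,z],-1)
    W=(c-t)@R; W[z==0]=np.nan
    return f["frame"],W,(K,R,t)
E
python3 - <<'E'
from h import *
s=env.state(); print(s)
for n in("scene","top"):
    im,W,_=grab(n); cv2.imwrite(f"pics/{n}0.png",im); np.save(f"{n}W.npy",W)
E
```

```text
{'time_s': 0.0, 'qpos': array([ 7.49459449e+01,  1.83506507e+01,  8.97067587e+01, -1.48744286e-03,
        7.20422411e+01, -1.14740948e+00]), 'qvel': array([ 0.03534661,  0.03701284,  0.01622537,  0.04070971,  0.02687755,
       -0.03283756]), 'effort': array([-6.38612073e-04, -4.12470210e+01, -2.31972939e+01,  7.26505020e-02,
        4.59668320e-02, -1.65733677e-04]), 'ee_pos': array([138.16908861, 557.97786783, 403.92751887]), 'ee_rot': array([-89.99941842,   0.09965888,  76.09381468]), 'force': array([-1.49862846,  0.19651257, -0.99296754]), 'torque': array([ 0.02075848, -0.06241015,  0.03677202]), 'gripper_width': 91.10061801428034}
```

View pics/scene0.png

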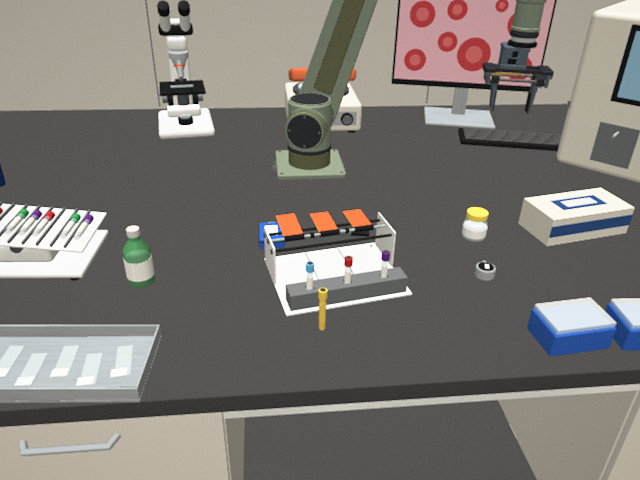

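View pics/top0.png

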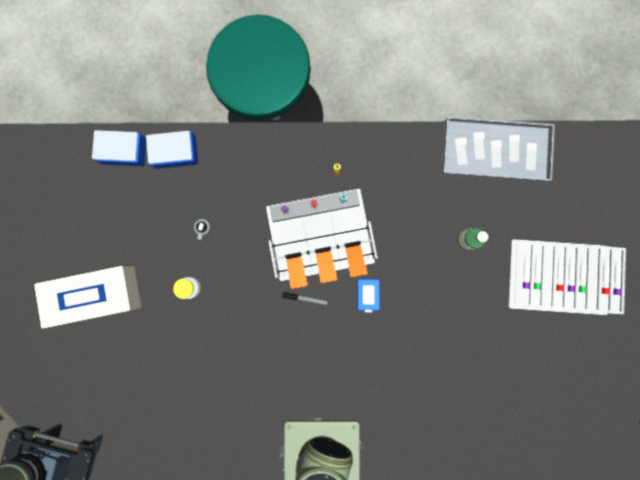

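```bash
python3 - <<'E'
from h import *
for n,r in(("scene",(190,350,230,440)),("top",(170,320,250,400))):
    im=cv2.imread(f"pics/{n}0.png");W=np.load(f"{n}W.npy");y0,y1,x0,x1=r
    c=cv2.resize(im[y0:y1,x0:x1],None,fx=3.5,fy=3.5,interpolation=cv2.INTER_CUBIC)
    cv2.imwrite(f"pics/{n}_crop.png",c)
    hsv=cv2.cvtColor(im,cv2.COLOR_BGR2HSV); H,S,V=cv2.split(hsv)
    roi=np.zeros(H.shape,bool); roi[y0:y1,x0:x1]=1
    for nm,m,zr in(("orange",(H>4)&(H<16)&(S>180),(70,130)),("purple",(H>125)&(H<160)&(S>90),(75,110)),("red",((H<4)|(H>172))&(S>150),(75,110)),("blue",(H>90)&(H<108)&(S>90),(75,110)),("green?",(S>=0),(38.,47.))):
        m=m&roi&(W[...,2]>zr[0])&(W[...,2]<zr[1])
        k,l,st,ce=cv2.connectedComponentsWithStats(m.astype(np.uint8))
        for i in range(1,k):
            if st[i,4]<8: continue
            P=W[l==i]; d=P[:,:2]-P[:,:2].mean(0); w,v=np.linalg.eigh(d.T@d)
            print(n,nm,ce[i].round(),st[i,4],"med",np.median(P,0).round(1),"min",P.min(0).round(),"max",P.max(0).round(),"yaw",round(float(np.degrees(np.arctan2(v[1,1],v[0,1]))),1))
E
```

```text
scene orange [312. 218.] 9 med [518.5 -38.6  91.5] min [498. -41.  90.] max [533. -35.  92.] yaw -171.3
scene orange [328. 229.] 24 med [570.1  -5.5  90.6] min [538. -28.  81.] max [577.  14.  94.] yaw 121.6
scene orange [360. 225.] 27 med [554.7  64.7  90.9] min [545.  47.  88.] max [564.  88.  96.] yaw 90.8
scene orange [282. 230.] 8 med [ 567.  -108.5   92.6] min [ 561. -110.   90.] max [ 577. -106.   96.] yaw -173.7
scene orange [293. 234.] 20 med [586.3 -86.3  91.8] min [ 577. -105.   88.] max [595. -66.  93.] yaw 104.4
scene purple [385. 256.] 60 med [689.3  94.8  93.6] min [681.  88.  82.] max [693. 104. 101.] yaw 89.9
scene red [348. 262.] 54 med [704.7  17.1  94. ] min [698.  11.  83.] max [710.  24. 101.] yaw 98.4
scene blue [309. 267.] 63 med [719.6 -62.   92.9] min [711. -68.  83.] max [723. -53. 103.] yaw 98.8
scene green? [377. 232.] 11 med [511.2 115.8  45.1] min [502. 114.  38.] max [523. 118.  47.] yaw -173.5
scene green? [386. 245.] 52 med [569.8 127.   42.3] min [526. 119.  38.] max [598. 136.  47.] yaw -169.0
scene green? [270. 260.] 42 med [ 613.1 -137.6   41.9] min [ 554. -149.   38.] max [ 649. -127.   47.] yaw -168.3
scene green? [345. 282.] 1535 med [702.2  12.8  43. ] min [ 657. -109.   38.] max [743. 143.  47.] yaw 100.4
scene green? [321. 313.] 28 med [799.3 -45.8  42.6] min [794. -51.  39.] max [803. -40.  47.] yaw 71.3
top orange [355. 260.] 406 med [544.4 -91.   94. ] min [ 505. -116.   84.] max [584. -70. 105.] yaw -170.9
top orange [322. 253.] 16 med [563.3  -2.6  87.2] min [560. -17.  85.] max [566.   7.  92.] yaw 101.8
top orange [293. 258.] 17 med [550.1  75.3  88.4] min [545.  60.  84.] max [553.  86.  93.] yaw 103.7
top purple [284. 209.] 15 med [677.3  94.6  95.6] min [675.  89.  85.] max [685. 104. 102.] yaw 111.8
top green? [314. 205.] 1182 med [697.4  15.7  42.3] min [ 656. -106.   38.] max [739. 143.  47.] yaw 100.7
```

View pics/scene_crop.png

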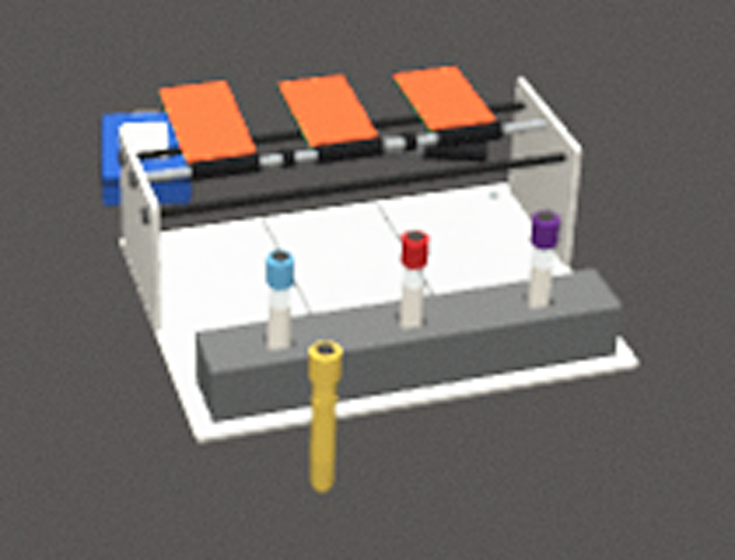

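View pics/top_crop.png

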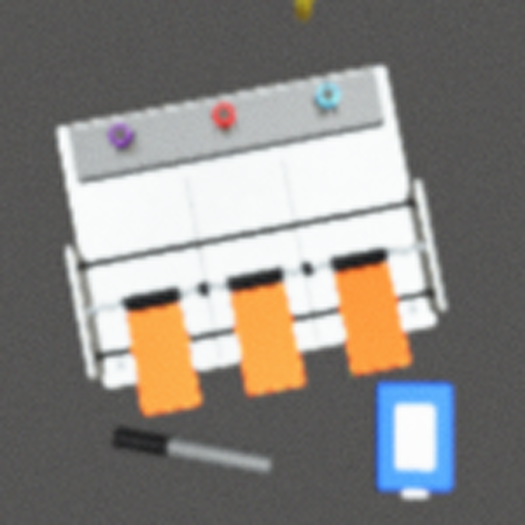

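```bash
cat >> h.py <<'E'
PSI=np.radians(10.8); O=np.array([576.3,-9.1,0.])
RK=Ro.from_euler('z',PSI).as_matrix()
def w(p): return O+RK@np.array(p,float)
def pose(tip,pitch):   # rack-frame fingertip, pitch of fingers below horizontal (deg); tool x = rack y
    a=np.radians(pitch); y=np.array([np.cos(a),0,-np.sin(a)]); x=np.array([0,1.,0]); R=RK@np.stack([x,y,np.cross(x,y)],1)
    return R,w(tip)-191*R[:,1]
def cur():
    s=env.state(); return Ro.from_euler('xyz',s["ee_rot"],degrees=True).as_matrix(),np.array(s["ee_pos"]),s
def rel(wps):
    R0,p0,s=cur(); print(s["time_s"],"tip rack",(RK.T@(p0+191*R0[:,1]-O)).round(1),"F",s["force"].round(1),"q",s["qpos"].round(0))
    for t,pi in wps:
        R,p=pose(t,pi); print(t,pi,Ro.from_matrix(R0.T@R).as_rotvec().round(3).tolist(),(R0.T@(p-p0)).round(0).tolist())
E
python3 - <<'E'
from h import *
for n,r in(("scene",(190,350,230,440)),("top",(170,320,250,400))):
    im,W,(K,R,t)=grab(n); y0,y1,x0,x1=r
    c=cv2.resize(im[y0:y1,x0:x1],None,fx=3.5,fy=3.5,interpolation=cv2.INTER_CUBIC)
    def pr(p):
        q=K@(R@w(p)+t); return tuple(int(v) for v in ((q[:2]/q[2]-[x0,y0]+.5)*3.5))
    for a,b in[((0,-134,85),(0,134,85)),((35,-134,80),(35,134,80)),((105,-125,42),(105,125,42)),((147,-125,42),(147,125,42)),((-60,-136,6),(-60,136,6)),((155,-136,6),(155,136,6)),((155,136,6),(-60,136,6)),((-50,134,94),(50,134,94))]:
        cv2.line(c,pr(a),pr(b),(0,0,255),1)
    for y in(80,0,-80): cv2.circle(c,pr((126,y,99)),6,(0,255,0),1)
    cv2.imwrite(f"pics/{n}_ov.png",c)
    P=(W-O)@RK; b,g,rr=[im[...,i].astype(int) for i in range(3)]
    for y in(80,0,-80):
        m=(rr>g+70)&(rr>b+70)&(abs(P[...,1]-y)<18)&(P[...,0]<-10)&(P[...,0]>-90)
        Q=P[m]; 
        if len(Q)>5: f=np.polyfit(Q[:,0],Q[:,2],1); print(n,y,len(Q),"th",round(float(np.arctan(-f[0])),3),"z@0",f[1].round(1),"xmin",Q[:,0].min().round(1))
rel([((-130,80,120),45)])
c=cv2.imread("pics/scene_ov.png"); d=cv2.imread("pics/top_ov.png")
h=cv2.resize(d,None,fx=.9,fy=.9); cv2.imwrite("pics/ov.png",cv2.resize(np.hstack([c[40:512],h[:472]]),(800,310)))
E
```

```text
scene 80 238 th -0.003 z@0 89.2 xmin -87.1
scene 0 279 th 0.05 z@0 88.8 xmin -85.7
scene -80 328 th 0.131 z@0 88.4 xmin -88.7
top 80 369 th -0.066 z@0 90.3 xmin -89.6
top 0 368 th -0.028 z@0 90.8 xmin -90.0
top -80 377 th 0.005 z@0 92.4 xmin -89.6
0.2 tip rack [-324.1  639.   213.3] F [ 0.6 -0.4  0.4] q [75. 18. 90. -0. 72. -1.]
(-130, 80, 120) 45 [-0.773, -0.408, -0.17] [-483.0, 150.0, -287.0]
```

View pics/ov.png

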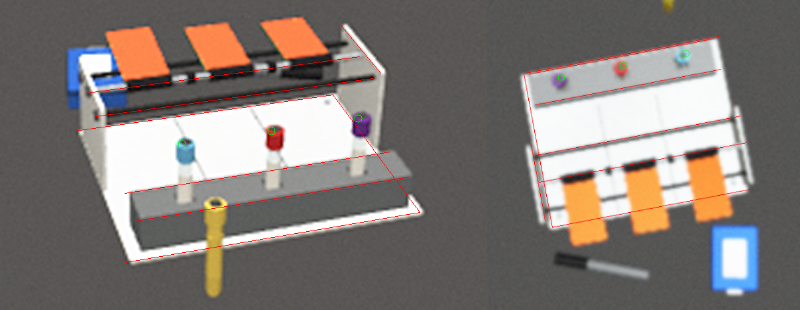

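```bash
python3 -c "
from h import *
rel([((-170,180,200),75),((-120,80,150),60)])"
```

```text
0.2 tip rack [-324.1  639.   213.3] F [ 0.6 -0.4  0.4] q [75. 18. 90. -0. 72. -1.]
(-170, 180, 200) 75 [-0.258, -0.429, -0.057] [-373.0, 20.0, -287.0]
(-120, 80, 150) 60 [-0.516, -0.421, -0.114] [-463.0, 89.0, -332.0]
```

carry_out(
  increments=[
    [[-0.258, -0.429, -0.057], [-373, 20, -287], 1],
    [[-0.258, -0.429, -0.057], [-373, 20, -287], 1],
    [[-0.258, -0.429, -0.057], [-373, 20, -287], 1],
    [[-0.258, -0.429, -0.057], [-373, 20, -287], 1],
    [[-0.258, -0.429, -0.057], [-373, 20, -287], 1],
    [[-0.258, -0.429, -0.057], [-373, 20, -287], 1],
    [[-0.258, -0.429, -0.057], [-373, 20, -287], 1],
    [[-0.258, -0.429, -0.057], [-373, 20, -287], 1],
    [[-0.258, -0.429, -0.057], [-373, 20, -287], 1],
    [[-0.258, -0.429, -0.057], [-373, 20, -287], 1],
  ],
)

```text
time_s: 1.03
ee_pos: [305.1, 175.0, 387.1]
ee_rot: [-105.1, -0.0, 100.9]
force: [0.9, 0.0, -0.0]
gripper_width: 27.4
```

```bash
python3 -c "
from h import *
rel([((-120,80,150),60)])"
```

```text
1.0333 tip rack [-182.2  231.8  202.7] F [ 0.9  0.  -0. ] q [ 30.  -5. 120.  -6.  50. -67.]
(-120, 80, 150) 60 [-0.26, 0.001, 0.001] [-152.0, 73.0, 3.0]
```

carry_out(
  increments=[
    [[-0.26, 0, 0], [-152, 73, 3], 1],
    [[-0.26, 0, 0], [-152, 73, 3], 1],
    [[-0.26, 0, 0], [-152, 73, 3], 1],
    [[-0.26, 0, 0], [-152, 73, 3], 1],
    [[-0.26, 0, 0], [-152, 73, 3], 1],
    [[-0.26, 0, 0], [-152, 73, 3], 1],
    [[-0.26, 0, 0], [-152, 73, 3], 1],
    [[-0.26, 0, 0], [-152, 73, 3], 1],
  ],
)

```text
time_s: 1.7
ee_pos: [349.6, 30.3, 315.6]
ee_rot: [-119.9, -0.0, 100.7]
force: [0.1, -0.2, 1.3]
gripper_width: -0.0
```

```bash
python3 - <<'E'
from h import *
rel([((-120,80,50),50),((-120,80,45),40)])
im,W,_=grab("scene"); cv2.imwrite("pics/a.png",cv2.resize(im[120:340,200:440],None,fx=2.5,fy=2.5))
E
```

```text
1.7 tip rack [-120.2   81.2  150. ] F [ 0.1 -0.2  1.3] q [   1.   -2.  133.   14.   20. -111.]
(-120, 80, 50) 50 [-0.177, -0.001, -0.0] [-1.0, 90.0, 83.0]
(-120, 80, 45) 40 [-0.351, -0.001, -0.0] [-1.0, 103.0, 118.0]
```

View pics/a.png

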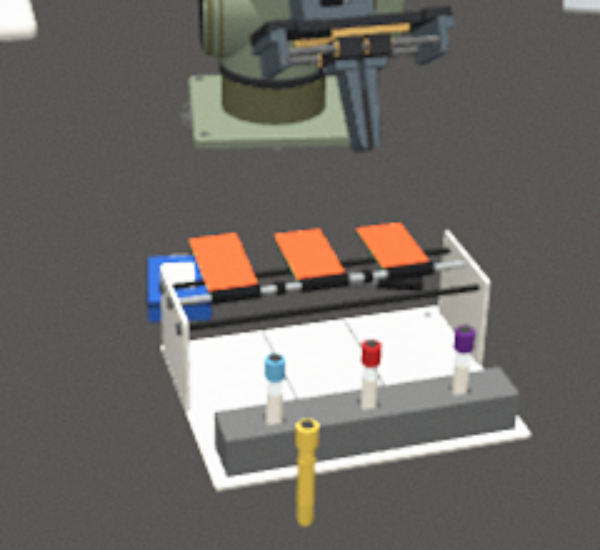

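```bash
python3 - <<'E'
from h import *
rel([((-125,80,90),60),((-125,80,62),60)])
E
```

```text
1.75 tip rack [-120.    81.8  150.3] F [ 0.9 -0.3  0.4] q [   1.   -2.  133.   14.   20. -111.]
(-125, 80, 90) 60 [-0.001, -0.0, 0.001] [-2.0, 50.0, 35.0]
(-125, 80, 62) 60 [-0.001, -0.0, 0.001] [-2.0, 74.0, 49.0]
```

carry_out(
  increments=[
    [[0, 0, 0], [-2, 25, 17], 1],
    [[0, 0, 0], [-2, 50, 35], 1],
    [[0, 0, 0], [-2, 50, 35], 1],
    [[0, 0, 0], [-2, 74, 49], 1],
    [[0, 0, 0], [-2, 74, 49], 1],
    [[0, 0, 0], [-2, 74, 49], 1],
  ],
)

```text
time_s: 2.25
ee_pos: [346.6, 33.8, 235.6]
ee_rot: [-119.2, 0.2, 100.7]
force: [0.1, -0.4, -0.1]
gripper_width: 0.7
```

```bash
python3 - <<'E'
from h import *
rel([((-100,80,62),58),((-90,80,62),58),((-88,80,75),58),((-86,80,100),58),((-70,80,125),60)])
print(env.state()["ee_rot"],env.state()["qpos"])
E
```

```text
2.25 tip rack [-124.4   84.3   68.8] F [ 0.1 -0.4 -0.1] q [   2.    7.  140.   49.    5. -146.]
(-100, 80, 62) 58 [-0.049, 0.0, -0.004] [-5.0, 18.0, -9.0]
(-90, 80, 62) 58 [-0.049, 0.0, -0.004] [-5.0, 23.0, -17.0]
(-88, 80, 75) 58 [-0.049, 0.0, -0.004] [-5.0, 13.0, -25.0]
(-86, 80, 100) 58 [-0.049, 0.0, -0.004] [-5.0, -8.0, -39.0]
(-70, 80, 125) 60 [-0.014, 0.0, -0.004] [-5.0, -22.0, -72.0]
[-119.20010381    0.22732953  100.69166228] [   1.99591146    7.27772337  140.24282476   48.83878126    5.36059196
 -146.4278564 ]
```

```bash
cat >> h.py <<'E'
def pose(tip,pitch,dy=-8):
    a=np.radians(pitch); y=np.array([np.cos(a),0,-np.sin(a)]); x=np.array([0,1.,0]); R=RK@Ro.from_euler('z',dy,degrees=True).as_matrix()@np.stack([x,y,np.cross(x,y)],1)
    return R,w(tip)-191*R[:,1]
E
python3 -c "
from h import *
rel([((-122,80,110),70)])"
```

```text
2.25 tip rack [-124.4   84.3   68.8] F [ 0.1 -0.4 -0.1] q [   2.    7.  140.   49.    5. -146.]
(-122, 80, 110) 70 [0.161, 0.127, 0.054] [4.0, -32.0, -53.0]
```

carry_out(
  increments=[
    [[0, 0, 0], [0, -20, -12], 1],
    [[0.05, 0.02, 0.01], [0, -32, -25], 1],
    [[0.161, 0.127, 0.054], [4, -32, -53], 1],
    [[0.161, 0.127, 0.054], [4, -32, -53], 1],
    [[0.161, 0.127, 0.054], [4, -32, -53], 1],
    [[0.161, 0.127, 0.054], [4, -32, -53], 1],
    [[0.161, 0.127, 0.054], [4, -32, -53], 1],
    [[0.161, 0.127, 0.054], [4, -32, -53], 1],
  ],
)

```text
time_s: 2.92
ee_pos: [376.2, 43.1, 290.8]
ee_rot: [-110.3, 0.1, 92.9]
force: [0.6, -0.4, -1.0]
gripper_width: 0.3
```

```bash
python3 -c "
from h import *
rel([((-120,80,62),67),((-93,80,62),67),((-92,80,75),66),((-92,80,95),65)])"
```

```text
2.9167 tip rack [-121.3   79.5  111.6] F [ 0.6 -0.4 -1. ] q [  5.   4. 129.  -2.  27. -86.]
(-120, 80, 62) 67 [-0.048, 0.002, -0.001] [1.0, 47.0, 25.0]
(-93, 80, 62) 67 [-0.048, 0.002, -0.001] [4.0, 56.0, 0.0]
(-92, 80, 75) 66 [-0.065, 0.002, -0.001] [4.0, 45.0, -2.0]
(-92, 80, 95) 65 [-0.083, 0.002, -0.001] [4.0, 26.0, -6.0]
```

carry_out(
  increments=[
    [[-0.02, 0, 0], [1, 15, 8], 1],
    [[-0.04, 0, 0], [1, 32, 17], 1],
    [[-0.05, 0, 0], [1, 47, 25], 1],
    [[-0.05, 0, 0], [1, 47, 25], 1],
    [[-0.05, 0, 0], [1, 47, 25], 1],
  ],
)

```text
time_s: 3.33
ee_pos: [367.8, 43.0, 236.6]
ee_rot: [-112.8, 0.1, 92.7]
force: [0.0, 0.6, 0.5]
gripper_width: 0.9
```

```bash
python3 -c "
from h import *
rel([((-105,80,60),64),((-95,80,60),62),((-90,80,62),62),((-89,80,70),62),((-88,80,80),62)])"
```

```text
3.3333 tip rack [-121.8   79.7   60.5] F [0.  0.6 0.5] q [  5.   9. 136.  -5.  13. -83.]
(-105, 80, 60) 64 [-0.056, -0.0, -0.002] [2.0, 7.0, -4.0]
(-95, 80, 60) 62 [-0.091, -0.0, -0.002] [4.0, 12.0, -7.0]
(-90, 80, 62) 62 [-0.091, -0.0, -0.002] [4.0, 12.0, -12.0]
(-89, 80, 70) 62 [-0.091, -0.0, -0.002] [5.0, 5.0, -16.0]
(-88, 80, 80) 62 [-0.091, -0.0, -0.002] [5.0, -4.0, -21.0]
```

carry_out(
  increments=[
    [[-0.05, 0, 0], [2, 7, -4], 1],
    [[-0.08, 0, 0], [3, 10, -6], 1],
    [[-0.09, 0, 0], [4, 12, -8], 1],
    [[-0.09, 0, 0], [4, 12, -10], 1],
    [[-0.09, 0, 0], [4, 12, -12], 1],
    [[-0.09, 0, 0], [4, 10, -14], 1],
    [[-0.09, 0, 0], [5, 7, -15], 1],
    [[-0.09, 0, 0], [5, 4, -17], 1],
    [[-0.09, 0, 0], [5, 0, -19], 1],
    [[-0.09, 0, 0], [5, -4, -21], 1],
  ],
)

```text
time_s: 4.17
ee_pos: [382.8, 48.2, 248.2]
ee_rot: [-117.5, 0.2, 92.7]
force: [-9.2, -4.4, 2.2]
gripper_width: 0.1
```

```bash
cat >> h.py <<'E'
def flags(n="scene",save=None):
    im,W,_=grab(n); P=(W-O)@RK; b,g,rr=[im[...,i].astype(int) for i in range(3)]
    for y in(80,0,-80):
        for nm,m in(("or",(rr>g+70)&(rr>b+70)),("gr",(g>rr+40)&(g>b+15))):
            Q=P[m&(abs(P[...,1]-y)<24)&(P[...,2]>70)&(abs(P[...,0])<95)]
            if len(Q)>15:
                c=np.median(Q,0); print(y,nm,len(Q),c.round(),"th~",round(float(np.arctan2(c[2]-85,-c[0])),2))
    if save: cv2.imwrite(save,cv2.resize(im[120:340,200:440],None,fx=2.5,fy=2.5))
E
python3 - <<'E'
from h import *
flags("scene","pics/b.png")
rel([((-84,80,95),62),((-80,80,110),62),((-72,80,125),62),((-60,80,138),62)])
E
```

```text
80 or 421 [-42.  82.  98.] th~ 0.3
0 or 354 [-44.   2.  91.] th~ 0.14
-80 or 421 [-44. -77.  94.] th~ 0.21
4.2167 tip rack [-90.5  79.5  80.2] F [-4.1  0.3  1. ] q [  6.   9. 134. -11.  10. -77.]
(-84, 80, 95) 62 [-0.005, -0.001, -0.003] [1.0, -10.0, -12.0]
(-80, 80, 110) 62 [-0.005, -0.001, -0.003] [1.0, -22.0, -22.0]
(-72, 80, 125) 62 [-0.005, -0.001, -0.003] [2.0, -31.0, -36.0]
(-60, 80, 138) 62 [-0.005, -0.001, -0.003] [4.0, -37.0, -53.0]
```

View pics/b.png

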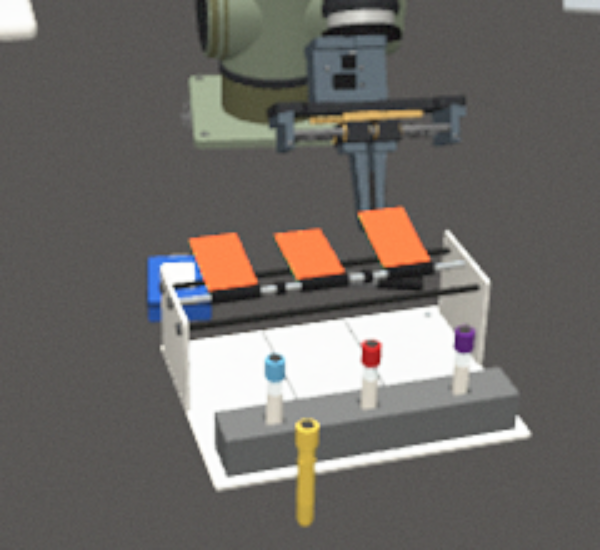

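```bash
cat >> h.py <<'E'
def path(wps,n):
    k=np.linspace(0,1,len(wps)); s=np.linspace(0,1,n+1)[1:]; a=np.array([[*t,p] for t,p in wps],float)
    rel([(tuple(np.round([np.interp(x,k,a[:,i]) for i in range(3)],1).tolist()),round(float(np.interp(x,k,a[:,3])),1)) for x in s])
E
python3 - <<'E'
from h import *
path([((-90.5,80,80),62),((-86,80,92),62),((-78,80,105),62),((-68,80,117),62),((-57,80,131),63)],8)
E
```

```text
4.2167 tip rack [-90.5  79.5  80.2] F [-4.1  0.3  1. ] q [  6.   9. 134. -11.  10. -77.]
(-88.2, 80.0, 86.0) 62.0 [-0.005, -0.001, -0.003] [0.0, -4.0, -4.0]
(-86.0, 80.0, 92.0) 62.0 [-0.005, -0.001, -0.003] [0.0, -8.0, -8.0]
(-82.0, 80.0, 98.5) 62.0 [-0.005, -0.001, -0.003] [1.0, -12.0, -15.0]
(-78.0, 80.0, 105.0) 62.0 [-0.005, -0.001, -0.003] [2.0, -16.0, -22.0]
(-73.0, 80.0, 111.0) 62.0 [-0.005, -0.001, -0.003] [2.0, -19.0, -29.0]
(-68.0, 80.0, 117.0) 62.0 [-0.005, -0.001, -0.003] [3.0, -22.0, -36.0]
(-62.5, 80.0, 124.0) 62.5 [0.004, -0.001, -0.003] [4.0, -26.0, -46.0]
(-57.0, 80.0, 131.0) 63.0 [0.013, -0.001, -0.003] [4.0, -30.0, -55.0]
```

carry_out(
  increments=[
    [[0, 0, 0], [0, -4, -4], 1],
    [[0, 0, 0], [0, -8, -8], 1],
    [[0, 0, 0], [1, -12, -14], 1],
    [[0, 0, 0], [2, -16, -21], 1],
    [[0, 0, 0], [2, -19, -28], 1],
    [[0, 0, 0], [3, -22, -35], 1],
    [[0, 0, 0], [4, -26, -45], 1],
    [[0.01, 0, 0], [4, -30, -54], 1],
    [[0.01, 0, 0], [4, -30, -55], 1],
  ],
)

```text
time_s: 4.97
ee_pos: [422.5, 54.9, 303.6]
ee_rot: [-117.9, 0.0, 92.7]
force: [-0.4, -0.6, -0.4]
gripper_width: 0.4
```

```bash
python3 - <<'E'
from h import *
flags()
path([((-57,80,131),63),((-45,80,139),65),((-35,80,144),67),((-24,80,147),69),((-14,80,148),71)],10)
E
```

```text
80 or 636 [-21.  82. 128.] th~ 1.11
0 or 355 [-45.   2.  91.] th~ 0.14
-80 or 415 [-44. -77.  94.] th~ 0.21
5.0167 tip rack [-51.7  79.  133.8] F [-0.1 -0.3 -0. ] q [  6.   6. 126.  -5.  20. -82.]
(-52.2, 80.0, 134.2) 63.8 [0.027, -0.001, -0.002] [1.0, -1.0, -5.0]
(-47.4, 80.0, 137.4) 64.6 [0.041, -0.001, -0.002] [1.0, -1.0, -13.0]
(-43.0, 80.0, 140.0) 65.4 [0.055, -0.001, -0.002] [2.0, -1.0, -21.0]
(-39.0, 80.0, 142.0) 66.2 [0.069, -0.001, -0.002] [2.0, -1.0, -28.0]
(-35.0, 80.0, 144.0) 67.0 [0.083, -0.001, -0.002] [3.0, -1.0, -35.0]
(-30.6, 80.0, 145.2) 67.8 [0.097, -0.001, -0.002] [4.0, 0.0, -42.0]
(-26.2, 80.0, 146.4) 68.6 [0.111, -0.001, -0.002] [4.0, 2.0, -49.0]
(-22.0, 80.0, 147.2) 69.4 [0.125, -0.001, -0.002] [5.0, 3.0, -56.0]
(-18.0, 80.0, 147.6) 70.2 [0.139, -0.001, -0.002] [5.0, 5.0, -62.0]
(-14.0, 80.0, 148.0) 71.0 [0.153, -0.001, -0.001] [6.0, 7.0, -69.0]
```

carry_out(
  increments=[
    [[0.03, 0, 0], [1, -1, -5], 1],
    [[0.04, 0, 0], [1, -1, -13], 1],
    [[0.055, 0, 0], [2, -1, -21], 1],
    [[0.07, 0, 0], [2, -1, -28], 1],
    [[0.085, 0, 0], [3, -1, -35], 1],
    [[0.1, 0, 0], [4, 0, -42], 1],
    [[0.11, 0, 0], [4, 2, -49], 1],
    [[0.125, 0, 0], [5, 3, -56], 1],
    [[0.14, 0, 0], [5, 5, -62], 1],
    [[0.155, 0, 0], [6, 7, -69], 1],
  ],
)

```text
time_s: 5.85
ee_pos: [484.7, 63.5, 326.8]
ee_rot: [-108.5, 0.1, 92.7]
force: [-1.1, 0.0, -0.4]
gripper_width: 0.7
```

```bash
python3 - <<'E'
from h import *
flags()
path([((-14,80,148),71),((-2,80,146),73),((10,80,141),76),((20,80,132),79),((28,80,122),82)],10)
E
```

```text
80 or 535 [  3.  83. 133.] th~ 1.64
0 or 355 [-44.   2.  91.] th~ 0.15
-80 or 418 [-44. -78.  95.] th~ 0.22
5.9 tip rack [-14.3  79.6 146.4] F [0.7 1.  0.3] q [  7.  11. 113.  -2.  37. -85.]
(-9.2, 80.0, 147.2) 71.8 [0.008, -0.002, -0.002] [1.0, 1.0, -7.0]
(-4.4, 80.0, 146.4) 72.6 [0.022, -0.002, -0.002] [1.0, 3.0, -13.0]
(0.4, 80.0, 145.0) 73.6 [0.04, -0.002, -0.002] [2.0, 6.0, -21.0]
(5.2, 80.0, 143.0) 74.8 [0.061, -0.002, -0.002] [3.0, 10.0, -29.0]
(10.0, 80.0, 141.0) 76.0 [0.082, -0.002, -0.002] [4.0, 13.0, -37.0]
(14.0, 80.0, 137.4) 77.2 [0.103, -0.002, -0.002] [4.0, 19.0, -43.0]
(18.0, 80.0, 133.8) 78.4 [0.124, -0.002, -0.002] [5.0, 24.0, -50.0]
(21.6, 80.0, 130.0) 79.6 [0.145, -0.002, -0.002] [5.0, 29.0, -56.0]
(24.8, 80.0, 126.0) 80.8 [0.165, -0.002, -0.002] [6.0, 34.0, -62.0]
(28.0, 80.0, 122.0) 82.0 [0.186, -0.002, -0.002] [6.0, 40.0, -67.0]
```

carry_out(
  increments=[
    [[0.01, 0, 0], [1, 1, -7], 1],
    [[0.02, 0, 0], [1, 3, -13], 1],
    [[0.04, 0, 0], [2, 6, -21], 1],
    [[0.06, 0, 0], [3, 10, -29], 1],
    [[0.08, 0, 0], [4, 13, -37], 1],
    [[0.105, 0, 0], [4, 19, -43], 1],
    [[0.125, 0, 0], [5, 24, -50], 1],
    [[0.145, 0, 0], [5, 29, -56], 1],
    [[0.165, 0, 0], [6, 34, -62], 1],
    [[0.185, 0, 0], [6, 40, -67], 1],
  ],
)

```text
time_s: 6.73
ee_pos: [561.2, 73.3, 310.5]
ee_rot: [-98.0, 0.1, 92.7]
force: [0.9, -0.1, 0.7]
gripper_width: 0.5
```

```bash
python3 - <<'E'
from h import *
flags("scene","pics/c.png")
path([((28,80,122),82),((33,80,112),84),((37,80,102),86),((40,80,93),88),((40,80,87),89)],10)
E
```

```text
80 or 86 [ 43.  83. 119.] th~ 2.47
80 gr 25 [ 63.  74. 139.] th~ 2.43
0 or 356 [-44.   3.  91.] th~ 0.14
-80 or 414 [-44. -78.  94.] th~ 0.21
6.7833 tip rack [ 27.6  79.7 120.4] F [ 1.4 -0.  -0.4] q [  6.  20. 102.  -1.  50. -86.]
(30.0, 80.0, 118.0) 82.8 [0.013, -0.002, -0.001] [0.0, 3.0, -4.0]
(32.0, 80.0, 114.0) 83.6 [0.027, -0.002, -0.001] [1.0, 7.0, -9.0]
(33.8, 80.0, 110.0) 84.4 [0.041, -0.002, -0.001] [1.0, 11.0, -12.0]
(35.4, 80.0, 106.0) 85.2 [0.055, -0.002, -0.001] [1.0, 16.0, -16.0]
(37.0, 80.0, 102.0) 86.0 [0.069, -0.002, -0.001] [1.0, 20.0, -20.0]
(38.2, 80.0, 98.4) 86.8 [0.083, -0.002, -0.001] [2.0, 24.0, -23.0]
(39.4, 80.0, 94.8) 87.6 [0.097, -0.002, -0.001] [2.0, 28.0, -26.0]
(40.0, 80.0, 91.8) 88.2 [0.107, -0.002, -0.001] [2.0, 31.0, -29.0]
(40.0, 80.0, 89.4) 88.6 [0.114, -0.002, -0.001] [2.0, 34.0, -30.0]
(40.0, 80.0, 87.0) 89.0 [0.121, -0.002, -0.001] [2.0, 36.0, -31.0]
```

View pics/c.png

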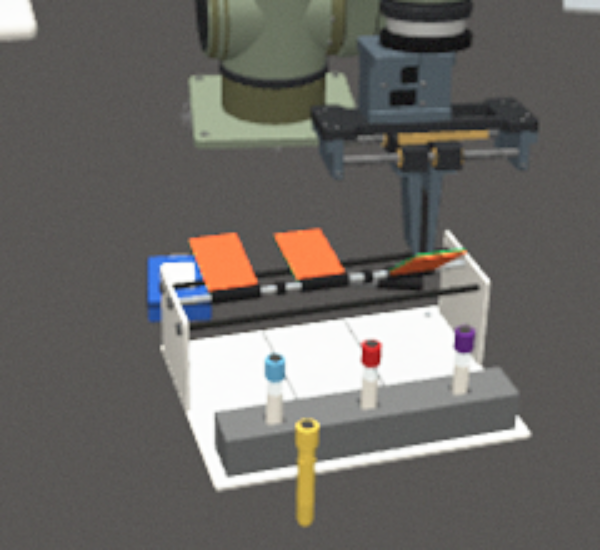

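The picture shows the left flag past upright (θ≈2.45) with its green side showing at about (430,262). The other two flags still lie to the front. I'll press it down next.

carry_out(
  increments=[
    [[0.01, 0, 0], [0, 3, -4], 1],
    [[0.03, 0, 0], [1, 7, -9], 1],
    [[0.04, 0, 0], [1, 11, -12], 1],
    [[0.055, 0, 0], [1, 16, -16], 1],
    [[0.07, 0, 0], [1, 20, -20], 1],
    [[0.085, 0, 0], [2, 24, -23], 1],
    [[0.1, 0, 0], [2, 27, -26], 1],
    [[0.11, 0, 0], [2, 30, -29], 1],
    [[0.115, 0, 0], [2, 32, -30], 1],
    [[0.12, 0, 0], [2, 34, -31], 1],
  ],
)

```text
time_s: 7.62
ee_pos: [595.9, 76.8, 281.1]
ee_rot: [-91.2, 0.1, 92.7]
force: [-0.6, 0.3, 0.3]
gripper_width: 0.8
```

```bash
python3 - <<'E'
from h import *
flags()
rel([((46,80,87),89),((50,80,86),89),((50,80,85),89)])
E
```

```text
80 gr 240 [59. 77. 92.] th~ 3.03
0 or 356 [-44.   2.  91.] th~ 0.14
-80 or 420 [-45. -77.  95.] th~ 0.21
7.6667 tip rack [39.1 79.9 89.8] F [ 0.8 -0.1 -0.3] q [  6.  26.  97.  -0.  56. -86.]
(46, 80, 87) 89 [0.002, -0.002, -0.001] [1.0, 3.0, -7.0]
(50, 80, 86) 89 [0.002, -0.002, -0.001] [1.0, 4.0, -11.0]
(50, 80, 85) 89 [0.002, -0.002, -0.001] [1.0, 5.0, -11.0]
```

carry_out(
  increments=[
    [[0, 0, 0], [0, 1, -3], 1],
    [[0, 0, 0], [0, 2, -6], 1],
    [[0, 0, 0], [0, 3, -6], 1],
    [[0, 0, 0], [0, 4, -6], 1],
    [[0, 0, 0], [0, 4, -6], 1],
  ],
)

```text
time_s: 8.08
ee_pos: [602.1, 77.0, 278.7]
ee_rot: [-91.3, 0.1, 92.7]
force: [-0.7, -0.1, 4.6]
gripper_width: 0.7
```

```bash
python3 - <<'E'
from h import *
flags()
rel([])
E
```

```text
80 gr 240 [62. 76. 89.] th~ 3.08
0 or 351 [-44.   2.  91.] th~ 0.14
-80 or 418 [-44. -78.  94.] th~ 0.21
8.1333 tip rack [45.8 78.9 87.7] F [-0.7 -0.1  5.3] q [  6.  27.  96.  -0.  56. -86.]
```

carry_out(
  increments=[
    [[0, 0, 0], [0, 1, 0], 1],
    [[0, 0, 0], [0, 1.5, 0], 1],
    [[0, 0, 0], [0, 1.5, 0], 1],
  ],
)

```text
time_s: 8.38
ee_pos: [602.0, 77.0, 278.5]
ee_rot: [-91.4, 0.1, 92.7]
force: [-1.3, -0.1, 12.6]
gripper_width: 0.3
```

carry_out(
  increments=[
    [[0, 0, 0], [0, -5, 0], 1],
    [[0, 0, 0], [0, -15, 0], 1],
    [[0, 0, 0], [0, -40, 5], 1],
    [[0, 0, 0], [0, -75, 20], 1],
    [[0, 0, 0], [0, -105, 50], 1],
    [[0, 0, 0], [0, -120, 85], 1],
    [[0, 0, 0], [0, -120, 120], 1],
    [[0, 0, 0], [0, -120, 150], 1],
    [[0, 0, 0], [0, -120, 150], 1],
    [[0, 0, 0], [0, -120, 150], 1],
  ],
)

```text
time_s: 9.22
ee_pos: [448.2, 70.0, 393.6]
ee_rot: [-91.3, 0.1, 92.7]
force: [0.5, -0.4, 0.7]
gripper_width: 0.2
```

```bash
python3 - <<'E'
from h import *
rel([])
im,W,_=grab("scene"); P=(W-O)@RK; b,g,r=[im[...,i].astype(int) for i in range(3)]
m=(g>r+40)&(g>b+15)&(abs(P[...,1]-80)<18)&(P[...,0]>12)&(P[...,0]<82)&(P[...,2]>70)
f=np.polyfit(P[m][:,0],P[m][:,2],1); print("th from slope",np.pi-np.arctan(f[0]),"z@35,80",np.polyval(f,[35,80]))
flags("scene","pics/d.png")
E
```

```text
9.2167 tip rack [-106.9  100.9  202.6] F [ 0.5 -0.4  0.7] q [  7.   8. 106.  -0.  65. -85.]
th from slope 3.1394551139645723 z@35,80 [88.59918836 88.69537779]
80 gr 372 [48. 83. 89.] th~ 3.07
0 or 353 [-45.   2.  91.] th~ 0.14
-80 or 414 [-45. -78.  94.] th~ 0.2
```

View pics/d.png

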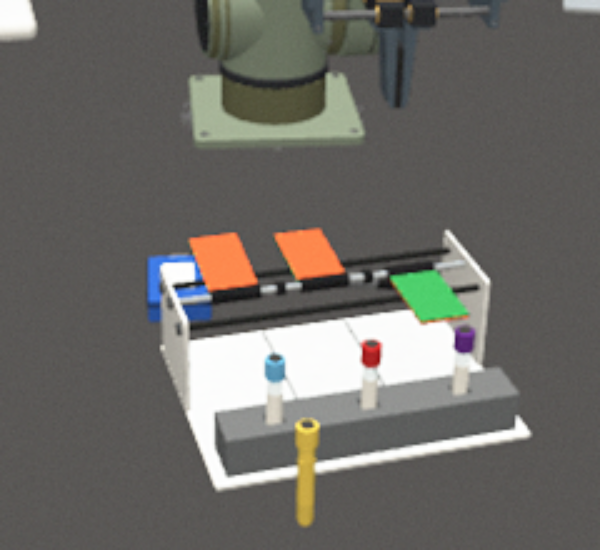

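The flag in the purple tube's lane now lies flat to the rear with green up, at about (430,295). The other flags and the tubes are unmoved and the hand is clear.

```bash
python3 -c "
from workcell import env
print(env.job_done())"
```

```text
the job is handed in; nothing more can be done
None
```

I flipped the left lane's flag, which is the purple-capped tube's lane, over to green with the closed fingertips. I then backed the hand off and handed the job in at about 9.3 s; the hand-in gave no verdict.

- **Flipped flag:** the last depth fit of its green face gave about 3.14 rad. A cruder estimate from the face's height gave 3.07 rad. Both are above the 3.02 limit.
- **Other flags and tubes:** the middle and right flags read the same as before the push, with orange up. The tubes stood upright in the last picture.
- **Loose things on the bench:** I did not check these numerically at the end. The arm stayed clear of them on its planned path, and the last close-up shows only the slide box, where it was.
- **Forces:** the highest wrist reading I saw was about 13 N, while pressing the flag onto the rear rest rod. It read about 10 N during the first lift. These were taken only at the end of each move.
- **Change of plan:** my first angle under the flag brought the wrist close to a joint limit, so I raised the hand and came in steeper. Nothing was touched then.

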